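# Press a hat badge and ease the lever home

## Task

Close the brass hat badge in the bench press: push the die tray with the badge fully home under the ram, pull the sprung lever right down to its stop and keep it there for a moment, then ease the lever back up to rest slowly (about three seconds or more, never letting it fly back). Then draw the tray fully out to its stop again, with the badge still lying in its nest. Leave the hat block, the tumbler and the thread cone where they stand, and let go of everything.

Things in the scene. Friction and masses are not known exactly. Their poses are not given: they have to be found in the camera images.
- press: blue bench press, fixed. Origin: centre of its underside, on the table. x points from its open front to its rear column, y to its left, where the lever is, z up. Base 260 x 150 x 30 mm. Over the base hangs a head: x -75 to 125, y -45 to 45, z 115 to 200 mm; column behind at x 70 to 125. Its yaw and place vary.
- die_tray (a joint): steel die tray that slides along the press's x axis on the base: value in m, 0 = fully home under the ram, 0.10 = fully out to its front stop (towards -x of the press). It starts out by about 0.085. It drags with about 2.5 N and stays where it is left.
- tray_knob (a point): middle of the tray's orange upright round knob, 18 mm across, 33 mm tall, on a thin 11 mm stem; 76 mm above the table, 28 mm above the tray's 35 mm wide front tongue. With the tray home it is on the press's centre line at x -100 mm (press frame), 25 mm in front of the head's face: an upright gripper strikes the head; lean it 25 to 45 degrees, fingers pointing down and towards the press.
- die_nest (a point): centre of the floor of the round nest (42 mm wide, 6 mm deep) in the dark die block on the tray; 80 mm behind the knob. The ram stands over it when the tray is home.
- badge_center (a point): centre of the loose domed brass badge, 39 mm in diameter, 14 mm tall, 30 to 60 g, lying in the nest with 1.5 mm play all round (8 mm stand out above the block).
- lever (a joint): sprung lever on the left (+y) side of the press, turning about a level axis along the press's y: value in rad, 0 = up at rest (arm 50 degrees above level, leaning to the front), 1.05 = down at its stop (10 degrees below level, still pointing to the front). The spring pushes it up with about 3 N at the grip at rest and about 13 N at the stop; let go, it flies back.
- lever_grip (a point): middle of the lever's red grip, a free-spinning sleeve 22 mm in diameter and 110 mm long, lying along the press's y axis, 190 mm from the lever's axis. At rest it is at x -92, y 140, z 311 mm in the press's frame; at the stop at x -157, y 140, z 132. The steel lever arm joins its end nearest the press; its other end is free.
- lever_pivot (a point): point on the lever's turning axis level with the middle of the grip: x 30, y 140, z 165 mm in the press's frame.
- punch: dark steel punch, a disc 34 mm in diameter, sprung, under the ram; origin at the centre of its underside, at x -20 mm on the press's centre line. It is geared to the lever: 96 mm above the table at rest, and goes down 32 mm with the full stroke; it bears on the badge over the last 4 mm.
- hat_block: dark wooden hat block, a dome 176 mm in diameter and 170 mm tall, loose, in front and to the right (-y) of the press. Bystander. Origin at the centre of its underside.
- tumbler: closed steel tumbler 70 mm in diameter, 170 mm tall, loose, to the left (+y) of the press, behind the lever's sweep. Bystander. Origin at the centre of its underside.
- spool: green cone of thread 56 mm in diameter at its foot, 100 mm tall, loose, to the right (-y) of the press. Bystander. Origin at the centre of its underside.

How it is judged:
On the way, in this order (a step that is already met when the one before it is completed fails the run):
1. the die tray is pushed home under the ram (within 5 mm), the lever still up (value of joint die_tray below 0.005 m and value of joint lever below 0.1 rad), for 0.2 s.
2. the lever is down at its stop (within 0.07 rad) and the punch bears on the badge (value of joint lever above 0.98 rad and contact force between punch and badge above 3 N and value of joint die_tray below 0.006 m), for 0.3 s.
3. the lever is back up at rest (within 0.05 rad) (value of joint lever below 0.05 rad), for 0.2 s.
4. the tray is drawn out to its stop (within 8 mm) (value of joint die_tray above 0.092 m), for 0.2 s.
At the end, for the whole second after the job is handed in: the tray is out to its stop (within 8 mm), the lever up at rest (within 0.05 rad), the badge lying still and flat in its nest (within 8 mm of its centre, not raised by more than 5 mm) (value of joint die_tray above 0.092 m and value of joint lever below 0.05 rad and not (horizontal distance between badge_center and die_nest above 0.008 m) and z of badge_center in the frame of die_nest below 0.012 m and linear speed of badge below 0.02 m/s); the robot touches nothing.
It fails at once if the lever flies back: faster than 1 rad/s upwards while more than 0.15 rad from rest (value of joint lever above 0.15 rad and velocity of joint lever below -1 rad/s).
It fails at once if the badge jumps out of its nest (horizontal distance between badge_center and die_nest above 0.008 m or z of badge_center in the frame of die_nest above 0.015 m).
It fails at once if the hat block is shoved by more than 20 mm or tipped (distance of hat_block from where it was at the start of the episode above 0.02 m or angle between hat_block's own z axis and vertical above 0.25 rad).
It fails at once if the tumbler is shoved by more than 20 mm or tipped (distance of tumbler from where it was at the start of the episode above 0.02 m or angle between tumbler's own z axis and vertical above 0.25 rad).
It fails at once if the thread cone is shoved by more than 20 mm or tipped (distance of spool from where it was at the start of the episode above 0.02 m or angle between spool's own z axis and vertical above 0.25 rad).
It also fails if it takes over 66 s, if anything falls off the work surface, if the arm or the gripper's body presses on something with over 40 N, if the wrist force passes 120 N, or if a joint passes its speed limit or range.

## Robot

A 6-joint arm with a two-finger parallel gripper is mounted at the origin on the work surface. World frame = base frame: x ahead of the robot, y to its left, z up, the work surface at z = 0. Lengths are in m, angles in rad, forces in N, time in s.
With the tool pointing down it reaches from about 0.3 to 0.75 m from the base axis. Payload 8.5 kg.
Tool frame: the origin (TCP) lies at the very end of the fingers, on their centre line; the grasp point (between the pads) lies arm.grip_point_offset behind it (arm.grip_point_offset is the distance from the TCP to the grasp point, in m); z points along the fingers, y is the line along which they close (so a half turn about z gives the same grasp; the last joint's range is limited). The gripper opens to 85 mm and grips with 20 to 120 N. Pads are 22 mm wide; open, the fingers measure 114 mm over their backs; the gripper's body (76 mm by 85 mm) begins 54 mm behind the grasp point. The pads swing forward as they close: fully open they stand 13 mm farther back than shut.
Start: joints at [-1.537, 0.381, 1.297, -0, 1.464, -0.215], TCP at [0.135, -0.533, 0.231] pointing down, gripper open.
Joint ranges: [-3.11, 3.11], [-0.89, 2.33], [0.22, 2.48], [-1.42, 4.56], [0.17, 2.85], [-2.88, 2.88]. Speed limits (rad/s): [2.39, 2.39, 3.14, 3.14, 3.14, 3.14].

## Interface

Orientations are given as [roll, pitch, yaw] about the fixed x, y, z axes, in that order (R = Rz(yaw) Ry(pitch) Rx(roll)).
In Python, from workcell import sensors, snapshot, camera_info, arm gives the robot as it stands. The module is installed in compiled form; this text tells all that it offers.
- The arm moves only by the tool jog_arm, never from a script. Its argument "moves" is a list of rows, each a list of 3 entries, a list of its own where there are three numbers: the turn, a rotation vector about the world's x, y, z in rad, then the shift along the world's x, y, z in m, then the closure, from 0 (fully open) to 1 (shut). A call has 1 to 20 rows; each row is the pose to reach, as a shift and turn from the pose commanded when the call began; what a row does not reach only later rows make up. A row lasts 1/12 s, in which the tool goes at most 41.7 mm and 7.16 degrees, less where a joint would pass 70% of its speed; a pose out of reach is approached as far as the arm can. A call with a gripper value outside its range is refused whole. The fingers move at their own pace and stop on an object; "force" is the grip in N (left out, the last holds). Time passes only in rows, so rows that repeat a pose let the fingers close. It gives the time, the measured TCP pose, the force, the opening and the grip force at its end, in the units of the state.
- sensors.get_state(): the state, without advancing time (a new reading comes with each control period).
- snapshot(name): name is "side" or "top" or "wrist"; returns the picture (420x560x3 uint8, red, green, blue); there is no depth.
- camera_info(name): a dict with "camera_matrix" (3x3 intrinsics, pixels), "xyz" and "orientation" of the camera in the world; the wrist camera has in their place "mount" (4x4, takes a point from camera to tool coordinates, whose origin is the TCP and whose axes are the flange's). Camera axes: x right, y up, looking along -z (the intrinsics and any distortion apply to the point x, -y, -z); pixel columns grow to the right and rows downward; lengths in m; the calibration is good to about 2 mm. A picture is of the moment at which its call begins: read the wrist's pose just before it. camera_info takes no time and is no camera call.
- arm.close_job(): hands the job in; it is judged then, once.
The state is a dict: "clock": time; "joint_pos": joint angles; "dq": joint speeds; "joint_efforts": joint torques, N m; "tool_pos": TCP position; "tcp_rot": TCP orientation; "wrist_force": force on the tool from outside, world axes, zero at the start; "ft_torque": the same for the moment, N m; "finger_gap": finger opening in m; "grip_force": force on a finger pad.
Only numpy, scipy, OpenCV 4.12 (cv2) and the standard library are available. Lean on these libraries where they do the work, as an engineer would, in place of code of your own. Each camera call takes 0.05 s, during which the arm holds its last target. There are 200 camera calls.

## Working session

There is one attempt and no reset: what is moved stays moved. The work goes in short steps, Python scripts to look and compute and a tool call to move; the robot and the scene stay as the last step left them, time stands still between calls to the robot, and variables do not carry over. Pictures are saved under pics/ and viewed, at most 10 in all, crops included, and the job is handed in when it is done.

Besides the shell and the picture viewer there is one more tool, called by a JSON object that holds its "method" and its "body", one argument or row to a line. jog_arm: Moves the arm, as the interface text tells. Its arguments: {"type":"object","properties":{"moves":{"type":"array","items":{"type":"array"}},"force":{"type":"number"}},"required":["moves"]}

```bash
mkdir -p pics
python3 - <<'E'
from workcell import sensors, snapshot, camera_info, arm
import cv2
print(sensors.get_state(), arm.grip_point_offset)
for n in("side","top","wrist"):
    print(n,camera_info(n))
for n in("side","top"):
    cv2.imwrite(f"pics/{n}0.png",snapshot(n)[:,:,::-1])
E
```

```text
{'clock': 0.0, 'joint_pos': array([-1.53732433e+00,  3.81192162e-01,  1.29827059e+00,  2.58755543e-05,
        1.46362785e+00, -2.15307714e-01]), 'dq': array([ 9.24882929e-04, -7.91887869e-04,  1.93030824e-03,  6.26655506e-06,
       -1.00294649e-03,  6.54526739e-04]), 'joint_efforts': array([-6.04481138e-04, -4.48455799e+01, -2.31281090e+01, -2.37952245e-04,
        4.64803466e-03,  2.09121936e-06]), 'tool_pos': array([ 0.13541159, -0.53275714,  0.23071054]), 'tcp_rot': array([-3.14013479e+00, -3.45162550e-04,  2.48776671e-01]), 'wrist_force': array([ 0.12424047, -0.20488288,  0.53582186]), 'ft_torque': array([ 0.02726004, -0.02397165,  0.067463  ]), 'grip_force': 0.0, 'finger_gap': 0.08570354696322831} 0.0187
side {'camera_matrix': array([[407.97883554,   0.        , 277.05782866],
       [  0.        , 407.97883554, 201.30346211],
       [  0.        ,   0.        ,   1.        ]]), 'xyz': array([0.33956306, 0.10048316, 1.06335397]), 'orientation': array([ 3.53334877e-01, -2.43323043e-04, -2.07934231e+00])}
top {'camera_matrix': array([[483.17201454,   0.        , 280.52810973],
       [  0.        , 483.17201454, 204.25983347],
       [  0.        ,   0.        ,   1.        ]]), 'xyz': array([ 0.37481508, -0.05286906,  1.40687112]), 'orientation': array([ 0.17739261, -0.01537835, -1.5620919 ])}
wrist {'camera_matrix': array([[352.98114017,   0.        , 271.66658383],
       [  0.        , 352.98114017, 215.49787882],
       [  0.        ,   0.        ,   1.        ]]), 'mount': array([[-7.89753212e-04,  9.46677633e-01,  3.22181369e-01,
         8.32861299e-02],
       [ 9.99999112e-01,  1.09360659e-03, -7.62118517e-04,
        -2.07179904e-04],
       [-1.07382022e-03,  3.22180481e-01, -9.46677656e-01,
        -1.43367243e-01],
       [ 0.00000000e+00,  0.00000000e+00,  0.00000000e+00,
         1.00000000e+00]])}
```

View pics/side0.png

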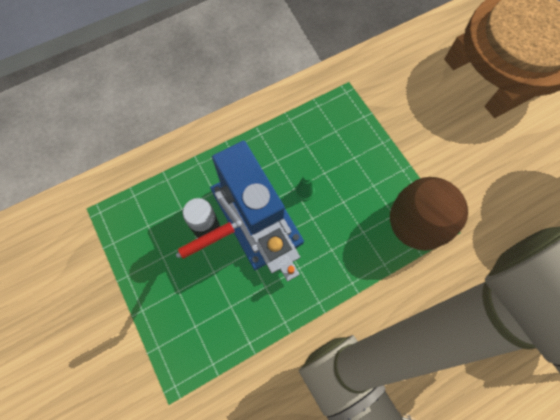

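View pics/top0.png

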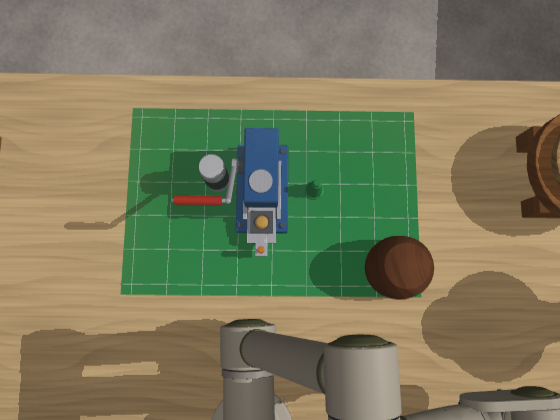

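The side view shows the knob at (291,270), badge at (275,244), and red grip from (180,253) to (234,228). In the top view the knob is at (261,250), the badge at (261,222), the grip runs from (174,200) to (224,201), and the hat block is at (400,268). Next I fit the press pose.

```bash
cat > h.py <<'E'
import numpy as np, cv2
from scipy.spatial.transform import Rotation as R
from scipy.optimize import least_squares
from workcell import sensors, snapshot, camera_info, arm
def proj(n,P):
    c=camera_info(n)
    if n=="wrist":
        s=sensors.get_state(); M=np.array(c["mount"]); A=R.from_euler("xyz",s["tcp_rot"]).as_matrix()
        Rc=A@M[:3,:3]; t=s["tool_pos"]+A@M[:3,3]
    else: Rc=R.from_euler("xyz",c["orientation"]).as_matrix(); t=c["xyz"]
    q=(np.atleast_2d(P)-t)@Rc*[1,-1,-1]
    q=q@c["camera_matrix"].T
    return q[:,:2]/q[:,2:]
def press(p,P):
    return R.from_euler("z",p[2]).apply(np.atleast_2d(P))+[p[0],p[1],0]
def blob(im,lo,hi,box):
    x0,y0,x1,y1=box; h=cv2.cvtColor(im,cv2.COLOR_RGB2HSV)[y0:y1,x0:x1]
    m=cv2.inRange(h,lo,hi); ys,xs=np.nonzero(m)
    return np.array([xs.mean()+x0,ys.mean()+y0]),len(xs)
E
python3 - <<'E'
from h import *
obs=[]
for n,kb,bb,gb in(("top",(252,243,272,258),(252,213,272,231),(165,190,235,212)),("side",(282,262,300,278),(265,235,285,253),(170,215,240,265))):
    im=snapshot(n)
    k=blob(im,(3,150,120),(20,255,255),kb); b=blob(im,(8,120,110),(28,255,255),bb)
    g=blob(im,(0,170,90),(4,255,255),gb)
    print(n,k,b,g); obs.append((n,k[0],b[0],g[0]))
    x0,y0,x1,y1=(220,110,300,270) if n=="top" else (200,140,310,290)
    cv2.imwrite(f"pics/{n}c.png",cv2.resize(im[y0:y1,x0:x1,::-1],None,fx=3.5,fy=3.5,interpolation=2))
def f(p):
    r=[]
    for n,k,b,g in obs:
        P=press(p,[[-.1-p[3],0,.078],[-.02-p[3],0,.058],[-.092,.140,.311]])
        r.append(proj(n,P)-[k,b,g])
    return np.ravel(r)
s=least_squares(f,[.5,0,0,.085]); print(s.x,np.degrees(s.x[2]),f(s.x).round(1))
E
```

```text
top (array([260.5       , 249.33333333]), 30) (array([261.65354331, 221.72440945]), 127) (array([197.97905759, 199.69895288]), 382)
side (array([290.42424242, 269.24242424]), 33) (array([274.83435583, 243.51533742]), 163) (array([205.87256637, 239.5380531 ]), 565)
[ 0.67163042 -0.01906944 -0.00256004  0.08472968] -0.14667937882411655 [ 0.5 -0.   0.  -0.2  0.4 -0.  -0.2  0.5 -0.4  0.1 -0.   0.1]
```

View pics/sidec.png

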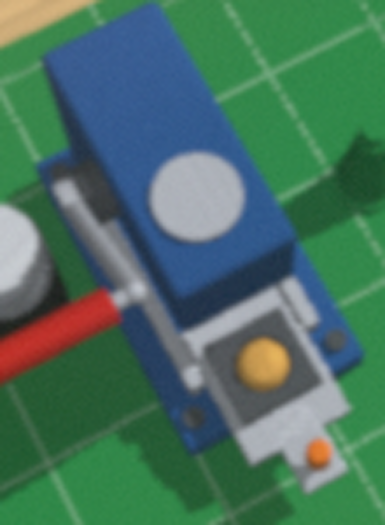

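Good fit, with residuals under 0.5 px: press at (0.672,-0.019), yaw about 0, tray about 0.085 out. The crop shows the badge seated in its nest and the knob clear to grasp. Moving to a leaned pre-grasp at the knob.

{"method": "jog_arm", "body": {
  "moves": [
    [[0,0,0],[0.01,0.02,0.03],0],
    [[0,0,0],[0.03,0.05,0.05],0],
    [[0.087,-0.696,-0.239],[0.29,0.514,0.05],0],
    [[0.087,-0.696,-0.239],[0.29,0.514,0.05],0],
    [[0.087,-0.696,-0.239],[0.29,0.514,0.05],0],
    [[0.087,-0.696,-0.239],[0.29,0.514,0.05],0],
    [[0.087,-0.696,-0.239],[0.29,0.514,0.05],0],
    [[0.087,-0.696,-0.239],[0.29,0.514,0.05],0],
    [[0.087,-0.696,-0.239],[0.29,0.514,0.05],0],
    [[0.087,-0.696,-0.239],[0.29,0.514,0.05],0],
    [[0.087,-0.696,-0.239],[0.29,0.514,0.05],0],
    [[0.087,-0.696,-0.239],[0.29,0.514,0.05],0],
    [[0.087,-0.696,-0.239],[0.29,0.514,0.05],0],
    [[0.087,-0.696,-0.239],[0.29,0.514,0.05],0],
    [[0.087,-0.696,-0.239],[0.29,0.514,0.05],0],
    [[0.087,-0.696,-0.239],[0.29,0.514,0.05],0],
    [[0.087,-0.696,-0.239],[0.29,0.514,0.05],0],
    [[0.087,-0.696,-0.239],[0.299,0.514,-0.05],0],
    [[0.087,-0.696,-0.239],[0.299,0.514,-0.09],0],
    [[0.087,-0.696,-0.239],[0.299,0.514,-0.09],0]
  ],
  "force": 40
}}

```text
clock: 1.87
tool_pos: [0.4331, -0.0175, 0.1719]
tcp_rot: [-3.136, -0.702, 0.001]
wrist_force: [1.0, 0.6, 0.6]
finger_gap: 0.0853
grip_force: 0.0
```

{"method": "jog_arm", "body": {
  "moves": [
    [[0,0,0],[0,0,0],0],
    [[0,0,0],[0,0,0],0]
  ]
}}

```text
clock: 2.03
tool_pos: [0.4346, -0.018, 0.1745]
tcp_rot: [-3.133, -0.704, -0.001]
wrist_force: [1.3, 0.4, 0.8]
finger_gap: 0.0852
grip_force: 0.0
```

Run:
```python
from h import *
s=sensors.get_state(); print(s["tool_pos"],s["tcp_rot"])
p=[.6716,-.0191,-.0026]
P=press(p,[[-.1-.0847,0,.0925],[-.02-.0847,0,.062]]); q=proj("wrist",P); print(q)
im=snapshot("wrist")[:,:,::-1].copy()
for a in q: cv2.drawMarker(im,tuple(int(v) for v in a),(255,0,255),0,12,1)
cv2.imwrite("pics/w1.png",im)
```

```text
[ 0.43461331 -0.018035    0.17450669] [-3.13303000e+00 -7.03876778e-01 -1.17907141e-03]
[[273.450041   235.56551392]
 [273.86183036 161.19256457]]
```

View pics/w1.png

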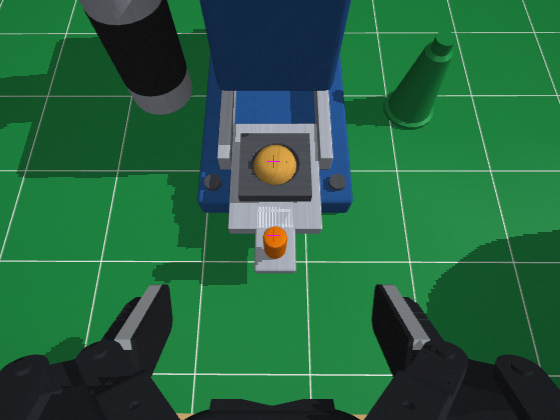

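The knob top is at (275,236) and the badge at (274,163), both matching prediction. Approaching and gripping.

{"method": "jog_arm", "body": {
  "moves": [
    [[0,0,0],[0,-0.001,-0.034],0],
    [[0,0,0],[0.016,-0.001,-0.053],0],
    [[0,0,0],[0.032,-0.001,-0.072],0],
    [[0,0,0],[0.048,-0.001,-0.091],0],
    [[0,0,0],[0.064,-0.001,-0.11],0],
    [[0,0,0],[0.064,-0.001,-0.11],0],
    [[0,0,0],[0.064,-0.001,-0.11],0],
    [[0,0,0],[0.064,-0.001,-0.11],0.8],
    [[0,0,0],[0.064,-0.001,-0.11],0.9],
    [[0,0,0],[0.064,-0.001,-0.11],1],
    [[0,0,0],[0.064,-0.001,-0.11],1],
    [[0,0,0],[0.064,-0.001,-0.11],1],
    [[0,0,0],[0.064,-0.001,-0.11],1],
    [[0,0,0],[0.064,-0.001,-0.11],1],
    [[0,0,0],[0.064,-0.001,-0.11],1],
    [[0,0,0],[0.064,-0.001,-0.11],1]
  ],
  "force": 30
}}

```text
clock: 3.42
tool_pos: [0.4992, -0.0193, 0.0658]
tcp_rot: [-3.137, -0.708, 0.001]
wrist_force: [-2.5, -3.8, 7.3]
finger_gap: 0.017
grip_force: 30.2
```

{"method": "jog_arm", "body": {
  "moves": [
    [[0,0,0],[0.002,0,0],1],
    [[0,0,0],[0.005,0,0],1],
    [[0,0,0],[0.01,0,0],1],
    [[0,0,0],[0.016,0,0],1],
    [[0,0,0],[0.022,0,0],1],
    [[0,0,0],[0.028,0,0],1],
    [[0,0,0],[0.034,0,0],1],
    [[0,0,0],[0.04,0,0],1],
    [[0,0,0],[0.046,0,0],1],
    [[0,0,0],[0.052,0,0],1],
    [[0,0,0],[0.058,0,0],1],
    [[0,0,0],[0.064,0,0],1],
    [[0,0,0],[0.069,0,0],1],
    [[0,0,0],[0.074,0,0],1],
    [[0,0,0],[0.078,0,0],1],
    [[0,0,0],[0.081,0,0],1],
    [[0,0,0],[0.084,0,0],1],
    [[0,0,0],[0.086,0,0],1],
    [[0,0,0],[0.087,0,0],1],
    [[0,0,0],[0.087,0,0],1]
  ]
}}

```text
clock: 5.08
tool_pos: [0.5839, -0.0192, 0.0657]
tcp_rot: [-3.138, -0.705, 0.001]
wrist_force: [-22.0, -6.0, 19.9]
finger_gap: 0.0167
grip_force: 32.5
```

The travel was 84.7 mm and the force rose to 22 N, so the tray is home. Easing off, releasing and backing out.

{"method": "jog_arm", "body": {
  "moves": [
    [[0,0,0],[-0.001,0,0],1],
    [[0,0,0],[-0.001,0,0],1],
    [[0,0,0],[-0.001,0,0],0.7],
    [[0,0,0],[-0.001,0,0],0.4],
    [[0,0,0],[-0.001,0,0],0],
    [[0,0,0],[-0.001,0,0],0],
    [[0,0,0],[-0.001,0,0],0],
    [[0,0,0],[-0.001,0,0],0],
    [[0,0,0],[-0.001,0,0],0],
    [[0,0,0],[-0.013,0,0.014],0],
    [[0,0,0],[-0.033,0,0.038],0],
    [[0,0,0],[-0.053,0,0.062],0],
    [[0,0,0],[-0.073,0,0.086],0],
    [[0,0,0],[-0.093,0,0.11],0],
    [[0,0,0],[-0.123,0,0.11],0],
    [[0,0,0],[-0.123,0,0.11],0]
  ]
}}

```text
clock: 6.42
tool_pos: [0.4591, -0.0175, 0.1753]
tcp_rot: [-3.136, -0.706, 0.002]
wrist_force: [-0.6, 1.2, -2.2]
finger_gap: 0.0858
grip_force: 0.0
```

Run:
```python
from h import *
s=sensors.get_state(); print(s["tool_pos"],s["tcp_rot"],s["joint_pos"].round(2),s["finger_gap"])
p=[.6716,-.0191,-.0026]
P=press(p,[[-.1,0,.0925]]); q=proj("wrist",P)
im=snapshot("wrist")
print(q,[proj("wrist",press(p,[[-.1-d,0,.0925]])).round(1) for d in(.005,.01)])
im=im[:,:,::-1].copy()
for a in q: cv2.drawMarker(im,tuple(int(v) for v in a),(255,0,255),0,12,1)
cv2.imwrite("pics/w2.png",im)
print(press(p,[[-.092,.14,.311],[-.157,.14,.132],[.03,.14,.165]]))
A=R.from_euler("xyz",s["tcp_rot"])
for yaw in(np.pi/2,-np.pi/2):
    print(yaw,(R.from_euler("xyz",[np.pi,0,yaw])*A.inv()).as_rotvec())
```

```text
[ 0.45909874 -0.01746177  0.17526725] [-3.13580393e+00 -7.06296586e-01  2.23947708e-03] [-0.48  0.09  2.12  0.86  0.41  0.37] 0.08582485341748419
[[274.58414505 164.23962151]] [array([[273.3, 172.1]]), array([[273.3, 177.7]])]
[[0.57996431 0.12113873 0.311     ]
 [0.51496453 0.12130773 0.132     ]
 [0.7019639  0.12082153 0.165     ]]
1.5707963267948966 [-0.55724812  0.54733761  1.49508629]
-1.5707963267948966 [ 0.54796666  0.55788855 -1.50336474]
```

View pics/w2.png

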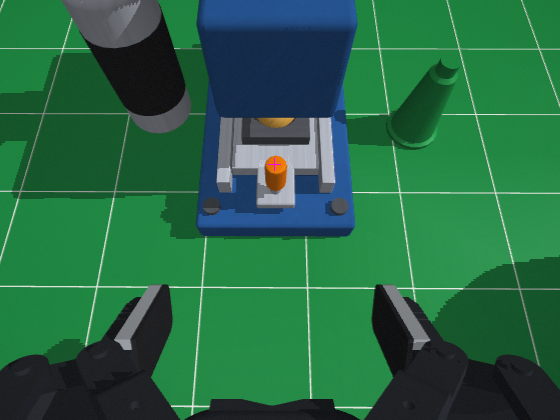

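The image confirms the tray is home: the knob top is at (275,163) as predicted and the badge is still in the die. Now to above the lever grip.

{"method": "jog_arm", "body": {
  "moves": [
    [[0,0,0],[-0.03,0.0,0.04],0],
    [[0,0,0],[-0.04,0.0,0.08],0],
    [[-0.557,0.547,1.495],[-0.04,0.05,0.225],0],
    [[-0.557,0.547,1.495],[-0.04,0.05,0.225],0],
    [[-0.557,0.547,1.495],[-0.04,0.05,0.225],0],
    [[-0.557,0.547,1.495],[-0.04,0.05,0.225],0],
    [[-0.557,0.547,1.495],[-0.04,0.05,0.225],0],
    [[-0.557,0.547,1.495],[-0.04,0.05,0.225],0],
    [[-0.557,0.547,1.495],[-0.04,0.05,0.225],0],
    [[-0.557,0.547,1.495],[-0.04,0.05,0.225],0],
    [[-0.557,0.547,1.495],[-0.04,0.05,0.225],0],
    [[-0.557,0.547,1.495],[-0.04,0.05,0.225],0],
    [[-0.557,0.547,1.495],[0.04,0.1,0.225],0],
    [[-0.557,0.547,1.495],[0.121,0.143,0.225],0],
    [[-0.557,0.547,1.495],[0.121,0.143,0.225],0],
    [[-0.557,0.547,1.495],[0.121,0.143,0.225],0],
    [[-0.557,0.547,1.495],[0.121,0.143,0.225],0],
    [[-0.557,0.547,1.495],[0.121,0.143,0.225],0],
    [[-0.557,0.547,1.495],[0.121,0.143,0.225],0],
    [[-0.557,0.547,1.495],[0.121,0.143,0.225],0]
  ]
}}

```text
clock: 8.13
tool_pos: [0.5837, 0.1243, 0.3996]
tcp_rot: [3.142, -0.0, 1.57]
wrist_force: [-0.8, -0.1, 0.2]
finger_gap: 0.0854
grip_force: 0.0
```

{"method": "jog_arm", "body": {
  "moves": [
    [[0,0,0],[0,0,0],0],
    [[0,0,0],[0,0,0],0]
  ]
}}

```text
clock: 8.3
tool_pos: [0.5831, 0.1238, 0.4008]
tcp_rot: [3.14, -0.0, 1.569]
wrist_force: [0.2, 1.1, 0.2]
finger_gap: 0.0853
grip_force: 0.0
```

Run:
```python
from h import *
s=sensors.get_state(); print(s["clock"],s["tool_pos"],s["tcp_rot"],s["joint_pos"].round(2),s["finger_gap"])
p=[.6716,-.0191,-.0026]
P=press(p,[[-.092,.14,.311],[-.092,.195,.311],[-.092,.085,.311]]); q=proj("wrist",P); print(q)
im=snapshot("wrist")[:,:,::-1].copy()
for a in q: cv2.drawMarker(im,tuple(int(v) for v in a),(255,0,255),0,12,1)
cv2.imwrite("pics/w3.png",im)
```

```text
8.3 [0.58305924 0.1238283  0.40075293] [ 3.13986231e+00 -2.91022399e-04  1.56932230e+00] [0.01 0.42 0.76 0.   1.96 0.01] 0.08530281189717641
[[266.73785054 224.09267077]
 [266.38688142 145.08254963]
 [267.04199782 292.5622657 ]]
```

View pics/w3.png

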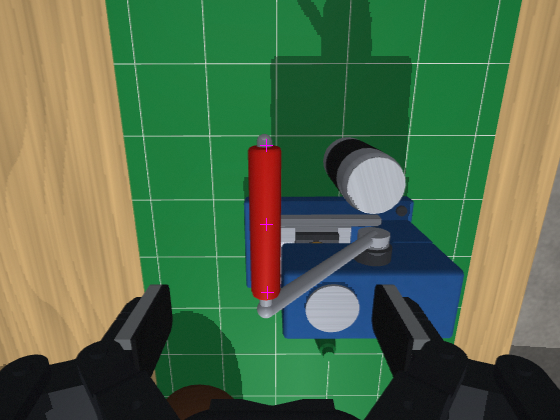

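The grip is vertical at column 265, rows 145–298, matching the prediction, and the tumbler sits well to the rear. Descending and gripping the sleeve.

{"method": "jog_arm", "body": {
  "moves": [
    [[0,0,0],[-0.0035,0,-0.03],0],
    [[0,0,0],[-0.0035,0,-0.06],0],
    [[0,0,0],[-0.0035,0,-0.09],0],
    [[0,0,0],[-0.0035,0,-0.109],0],
    [[0,0,0],[-0.0035,0,-0.109],0.3],
    [[0,0,0],[-0.0035,0,-0.109],0.6],
    [[0,0,0],[-0.0035,0,-0.109],0.75],
    [[0,0,0],[-0.0035,0,-0.109],0.9],
    [[0,0,0],[-0.0035,0,-0.109],1],
    [[0,0,0],[-0.0035,0,-0.109],1],
    [[0,0,0],[-0.0035,0,-0.109],1],
    [[0,0,0],[-0.0035,0,-0.109],1],
    [[0,0,0],[-0.0035,0,-0.109],1],
    [[0,0,0],[-0.0035,0,-0.109],1],
    [[0,0,0],[-0.0035,0,-0.109],1]
  ],
  "force": 70
}}

```text
clock: 9.6
tool_pos: [0.5787, 0.1244, 0.2918]
tcp_rot: [-3.139, 0.0, 1.57]
wrist_force: [-11.4, -1.4, 4.3]
finger_gap: 0.0199
grip_force: 68.2
```

Run:
```python
import numpy as np
t0=np.radians(50.1);x0,z0=-.19*np.cos(t0),.19*np.sin(t0)
for v in np.arange(0,1.08,.0525):
    a=t0-v; print(round(v,3),round(-.19*np.cos(a)-x0,4),round(.19*np.sin(a)-z0,4))
```

```text
0.0 0.0 0.0
0.052 -0.0075 -0.0066
0.105 -0.0146 -0.0136
0.158 -0.0214 -0.0209
0.21 -0.0277 -0.0286
0.262 -0.0336 -0.0366
0.315 -0.0392 -0.0449
0.368 -0.0442 -0.0535
0.42 -0.0488 -0.0624
0.472 -0.053 -0.0714
0.525 -0.0566 -0.0807
0.578 -0.0598 -0.0902
0.63 -0.0625 -0.0998
0.682 -0.0646 -0.1095
0.735 -0.0663 -0.1194
0.788 -0.0674 -0.1293
0.84 -0.068 -0.1392
0.892 -0.0681 -0.1492
0.945 -0.0677 -0.1592
0.997 -0.0667 -0.1691
1.05 -0.0652 -0.179
```

{"method": "jog_arm", "body": {
  "moves": [
    [[0,0,0],[-0.0075,0,-0.0066],1],
    [[0,0,0],[-0.0146,0,-0.0136],1],
    [[0,0,0],[-0.0214,0,-0.0209],1],
    [[0,0,0],[-0.0277,0,-0.0286],1],
    [[0,0,0],[-0.0336,0,-0.0366],1],
    [[0,0,0],[-0.0392,0,-0.0449],1],
    [[0,0,0],[-0.0442,0,-0.0535],1],
    [[0,0,0],[-0.0488,0,-0.0624],1],
    [[0,0,0],[-0.053,0,-0.0714],1],
    [[0,0,0],[-0.0566,0,-0.0807],1],
    [[0,0,0],[-0.0598,0,-0.0902],1],
    [[0,0,0],[-0.0625,0,-0.0998],1],
    [[0,0,0],[-0.0646,0,-0.1095],1],
    [[0,0,0],[-0.0663,0,-0.1194],1],
    [[0,0,0],[-0.0674,0,-0.1293],1],
    [[0,0,0],[-0.068,0,-0.1392],1],
    [[0,0,0],[-0.0681,0,-0.1492],1],
    [[0,0,0],[-0.0677,0,-0.1592],1],
    [[0,0,0],[-0.0667,0,-0.1691],1],
    [[0,0,0],[-0.0652,0,-0.179],1]
  ]
}}

```text
clock: 11.27
tool_pos: [0.5135, 0.1243, 0.1126]
tcp_rot: [-3.139, 0.0, 1.571]
wrist_force: [-10.7, -0.9, 13.2]
finger_gap: 0.0199
grip_force: 69.1
```

{"method": "jog_arm", "body": {
  "moves": [
    [[0,0,0],[0,0,-0.001],1],
    [[0,0,0],[0,0,-0.001],1],
    [[0,0,0],[0,0,-0.001],1]
  ]
}}

```text
clock: 11.52
tool_pos: [0.5136, 0.1243, 0.1122]
tcp_rot: [-3.139, 0.0, 1.571]
wrist_force: [-12.6, -2.2, 13.2]
finger_gap: 0.02
grip_force: 69.6
```

{"method": "jog_arm", "body": {
  "moves": [
    [[0,0,0],[0,0,-0.001],1],
    [[0,0,0],[0,0,-0.002],1],
    [[0,0,0],[0,0,-0.002],1],
    [[0,0,0],[0,0,-0.002],1]
  ]
}}

```text
clock: 11.85
tool_pos: [0.5138, 0.1243, 0.1115]
tcp_rot: [-3.141, 0.0, 1.571]
wrist_force: [-16.1, -2.1, 25.6]
finger_gap: 0.0198
grip_force: 70.9
```

Run:
```python
from h import *
im=snapshot("wrist")
cv2.imwrite("pics/w4.png",im[:,:,::-1])
p=[.6716,-.0191,-.0026]
for v in(.95,1.0,1.05,1.1):
    a=np.radians(50.1)-v; C=[.03-.19*np.cos(a),.195,.165+.19*np.sin(a)]
    print(v,proj("wrist",press(p,[C])).round(1))
```

```text
0.95 [[267.1 202.3]]
1.0 [[270.4 194.1]]
1.05 [[274.4 187.2]]
1.1 [[279.2 181.2]]
```

View pics/w4.png

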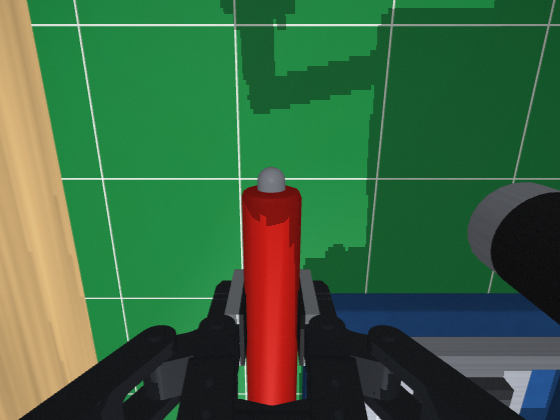

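The lever is at its stop: force jumped from 13 to 26 N over 0.7 mm, and the sleeve end at (271,189) matches about 1.04 rad. Hold briefly, then ease back along the arc.

{"method": "jog_arm", "body": {
  "moves": [
    [[0,0,0],[0,0,0],1],
    [[0,0,0],[0,0,0],1],
    [[0,0,0],[0,0,0.003],1],
    [[0,0,0],[-0.0008,0,0.0079],1],
    [[0,0,0],[-0.0015,0,0.0129],1],
    [[0,0,0],[-0.002,0,0.0178],1],
    [[0,0,0],[-0.0025,0,0.0228],1],
    [[0,0,0],[-0.0027,0,0.0278],1],
    [[0,0,0],[-0.0029,0,0.0328],1],
    [[0,0,0],[-0.0029,0,0.0378],1],
    [[0,0,0],[-0.0028,0,0.0428],1],
    [[0,0,0],[-0.0025,0,0.0477],1],
    [[0,0,0],[-0.0022,0,0.0527],1],
    [[0,0,0],[-0.0016,0,0.0576],1],
    [[0,0,0],[-0.0011,0,0.0626],1],
    [[0,0,0],[-0.0002,0,0.0676],1],
    [[0,0,0],[0.0006,0,0.0725],1],
    [[0,0,0],[0.0017,0,0.0774],1],
    [[0,0,0],[0.0027,0,0.0822],1],
    [[0,0,0],[0.0041,0,0.087],1]
  ]
}}

```text
clock: 13.57
tool_pos: [0.5177, 0.1243, 0.1973]
tcp_rot: [-3.139, 0.0, 1.571]
wrist_force: [-10.8, -1.1, 9.6]
finger_gap: 0.02
grip_force: 69.1
```

{"method": "jog_arm", "body": {
  "moves": [
    [[0,0,0],[0.0013,0,0.0048],1],
    [[0,0,0],[0.0029,0,0.0095],1],
    [[0,0,0],[0.0045,0,0.0143],1],
    [[0,0,0],[0.0063,0,0.0189],1],
    [[0,0,0],[0.0081,0,0.0236],1],
    [[0,0,0],[0.0102,0,0.0281],1],
    [[0,0,0],[0.0123,0,0.0326],1],
    [[0,0,0],[0.0146,0,0.037],1],
    [[0,0,0],[0.0169,0,0.0415],1],
    [[0,0,0],[0.0194,0,0.0458],1],
    [[0,0,0],[0.0219,0,0.0501],1],
    [[0,0,0],[0.0247,0,0.0542],1],
    [[0,0,0],[0.0275,0,0.0584],1],
    [[0,0,0],[0.0304,0,0.0624],1],
    [[0,0,0],[0.0334,0,0.0664],1],
    [[0,0,0],[0.0365,0,0.0702],1],
    [[0,0,0],[0.0397,0,0.0741],1],
    [[0,0,0],[0.0431,0,0.0777],1],
    [[0,0,0],[0.0465,0,0.0814],1],
    [[0,0,0],[0.05,0,0.0849],1]
  ]
}}

```text
clock: 15.23
tool_pos: [0.569, 0.1244, 0.2831]
tcp_rot: [3.139, -0.0, 1.57]
wrist_force: [-4.5, -0.9, 7.5]
finger_gap: 0.0198
grip_force: 68.8
```

{"method": "jog_arm", "body": {
  "moves": [
    [[0,0,0],[0.0036,0,0.0035],1],
    [[0,0,0],[0.0073,0,0.0068],1],
    [[0,0,0],[0.0095,0,0.0087],1],
    [[0,0,0],[0.0111,0,0.0101],1],
    [[0,0,0],[0.0118,0,0.0107],1],
    [[0,0,0],[0.0118,0,0.0107],1],
    [[0,0,0],[0.0118,0,0.0107],1]
  ]
}}

```text
clock: 15.82
tool_pos: [0.5788, 0.1244, 0.2919]
tcp_rot: [-3.137, 0.0, 1.571]
wrist_force: [-12.4, -1.9, 2.1]
finger_gap: 0.0201
grip_force: 68.4
```

The lever is back at rest, at the same TCP as when I gripped it and bearing on the stop. Releasing and lifting clear.

{"method": "jog_arm", "body": {
  "moves": [
    [[0,0,0],[0,0,0],0.7],
    [[0,0,0],[0,0,0],0.4],
    [[0,0,0],[0,0,0],0],
    [[0,0,0],[0,0,0],0],
    [[0,0,0],[0,0,0],0],
    [[0,0,0],[0,0,0],0],
    [[0,0,0],[0,0,0],0],
    [[0,0,0],[0,0,0.03],0],
    [[0,0,0],[0,0,0.06],0],
    [[0,0,0],[0,0,0.09],0],
    [[0,0,0],[0,0,0.11],0],
    [[0,0,0],[0,0,0.11],0]
  ]
}}

```text
clock: 16.82
tool_pos: [0.5813, 0.1244, 0.4061]
tcp_rot: [3.133, -0.0, 1.57]
wrist_force: [0.0, -0.1, -0.0]
finger_gap: 0.0854
grip_force: 0.0
```

Run:
```python
from h import *
s=sensors.get_state(); print(s["clock"],s["tool_pos"],s["tcp_rot"],s["finger_gap"])
p=[.6716,-.0191,-.0026]
q=proj("wrist",press(p,[[-.092,.14,.311]]));im=snapshot("wrist")
print("pred",q,blob(im,(0,170,60),(5,255,255),(230,130,310,305)))
A=R.from_euler("xyz",s["tcp_rot"]); B=R.from_euler("xyz",[np.pi,-.70,0])
print((B*A.inv()).as_rotvec(), np.array([.51,-.0191,.155])-s["tool_pos"])
```

```text
16.8167 [0.58134531 0.12440958 0.40607933] [ 3.13292956e+00 -4.08803134e-04  1.57034666e+00] 0.08539799691441649
pred [[268.28274287 222.30041866]] (array([266.59681146, 218.40757856]), 4328)
[ 0.55352094 -0.54077535 -1.49715629] [-0.07134531 -0.14350958 -0.25107933]
```

{"method": "jog_arm", "body": {
  "moves": [
    [[0,0,0],[-0.04,-0.01,0],0],
    [[0,0,0],[-0.08,-0.04,0],0],
    [[0.554,-0.541,-1.497],[-0.16,-0.143,-0.02],0],
    [[0.554,-0.541,-1.497],[-0.16,-0.143,-0.02],0],
    [[0.554,-0.541,-1.497],[-0.16,-0.143,-0.02],0],
    [[0.554,-0.541,-1.497],[-0.16,-0.143,-0.02],0],
    [[0.554,-0.541,-1.497],[-0.16,-0.143,-0.02],0],
    [[0.554,-0.541,-1.497],[-0.16,-0.143,-0.02],0],
    [[0.554,-0.541,-1.497],[-0.16,-0.143,-0.02],0],
    [[0.554,-0.541,-1.497],[-0.16,-0.143,-0.02],0],
    [[0.554,-0.541,-1.497],[-0.16,-0.143,-0.02],0],
    [[0.554,-0.541,-1.497],[-0.16,-0.143,-0.02],0],
    [[0.554,-0.541,-1.497],[-0.16,-0.143,-0.02],0],
    [[0.554,-0.541,-1.497],[-0.16,-0.143,-0.02],0],
    [[0.554,-0.541,-1.497],[-0.16,-0.143,-0.02],0],
    [[0.554,-0.541,-1.497],[-0.16,-0.143,-0.02],0],
    [[0.554,-0.541,-1.497],[-0.15,-0.143,-0.06],0],
    [[0.554,-0.541,-1.497],[-0.14,-0.143,-0.1],0],
    [[0.554,-0.541,-1.497],[-0.13,-0.143,-0.14],0],
    [[0.554,-0.541,-1.497],[-0.121,-0.143,-0.18],0]
  ]
}}

```text
clock: 18.53
tool_pos: [0.4589, -0.0184, 0.2191]
tcp_rot: [-3.134, -0.699, -0.001]
wrist_force: [1.7, 0.0, -0.1]
finger_gap: 0.0854
grip_force: 0.0
```

{"method": "jog_arm", "body": {
  "moves": [
    [[0,0,0],[0,0,-0.03],0],
    [[0,0,0],[0,0,-0.05],0],
    [[0,0,0],[0,0,-0.05],0],
    [[0,0,0],[0,0,-0.05],0]
  ]
}}

```text
clock: 18.87
tool_pos: [0.4593, -0.0184, 0.1705]
tcp_rot: [-3.131, -0.697, -0.002]
wrist_force: [0.2, 0.7, 0.9]
finger_gap: 0.0855
grip_force: 0.0
```

{"method": "jog_arm", "body": {
  "moves": [
    [[0,0,0],[0.02,-0.001,0],0],
    [[0,0,0],[0.037,-0.001,0],0],
    [[0,0,0],[0.051,-0.001,-0.017],0],
    [[0,0,0],[0.066,-0.001,-0.035],0],
    [[0,0,0],[0.081,-0.001,-0.053],0],
    [[0,0,0],[0.096,-0.001,-0.071],0],
    [[0,0,0],[0.11,-0.001,-0.088],0],
    [[0,0,0],[0.124,-0.001,-0.105],0],
    [[0,0,0],[0.124,-0.001,-0.105],0],
    [[0,0,0],[0.124,-0.001,-0.105],0.5],
    [[0,0,0],[0.124,-0.001,-0.105],0.8],
    [[0,0,0],[0.124,-0.001,-0.105],0.9],
    [[0,0,0],[0.124,-0.001,-0.105],1],
    [[0,0,0],[0.124,-0.001,-0.105],1],
    [[0,0,0],[0.124,-0.001,-0.105],1],
    [[0,0,0],[0.124,-0.001,-0.105],1],
    [[0,0,0],[0.124,-0.001,-0.105],1],
    [[0,0,0],[0.124,-0.001,-0.105],1]
  ],
  "force": 30
}}

```text
clock: 20.37
tool_pos: [0.5838, -0.0192, 0.0673]
tcp_rot: [-3.133, -0.702, 0.001]
wrist_force: [-5.1, 2.5, 6.8]
finger_gap: 0.017
grip_force: 29.1
```

Gripped. Drawing the tray out 100 mm, gently.

{"method": "jog_arm", "body": {
  "moves": [
    [[0,0,0],[-0.002,0,0],1],
    [[0,0,0],[-0.005,0,0],1],
    [[0,0,0],[-0.01,0,0],1],
    [[0,0,0],[-0.016,0,0],1],
    [[0,0,0],[-0.022,0,0],1],
    [[0,0,0],[-0.028,0,0],1],
    [[0,0,0],[-0.034,0,0],1],
    [[0,0,0],[-0.04,0,0],1],
    [[0,0,0],[-0.046,0,0],1],
    [[0,0,0],[-0.052,0,0],1],
    [[0,0,0],[-0.058,0,0],1],
    [[0,0,0],[-0.064,0,0],1],
    [[0,0,0],[-0.07,0,0],1],
    [[0,0,0],[-0.076,0,0],1],
    [[0,0,0],[-0.081,0,0],1],
    [[0,0,0],[-0.086,0,0],1],
    [[0,0,0],[-0.09,0,0],1],
    [[0,0,0],[-0.094,0,0],1],
    [[0,0,0],[-0.097,0,0],1],
    [[0,0,0],[-0.098,0,0],1]
  ]
}}

```text
clock: 22.03
tool_pos: [0.4862, -0.0194, 0.0672]
tcp_rot: [-3.133, -0.703, 0.001]
wrist_force: [3.4, 4.4, 5.6]
finger_gap: 0.0171
grip_force: 29.7
```

{"method": "jog_arm", "body": {
  "moves": [
    [[0,0,0],[-0.001,0,0],1],
    [[0,0,0],[-0.002,0,0],1],
    [[0,0,0],[-0.003,0,0],1],
    [[0,0,0],[-0.003,0,0],1],
    [[0,0,0],[-0.003,0,0],1]
  ]
}}

```text
clock: 22.45
tool_pos: [0.4838, -0.0194, 0.0673]
tcp_rot: [-3.133, -0.704, 0.001]
wrist_force: [4.8, 4.9, 4.5]
finger_gap: 0.0167
grip_force: 30.5
```

{"method": "jog_arm", "body": {
  "moves": [
    [[0,0,0],[0,0,0],0.7],
    [[0,0,0],[0,0,0],0.4],
    [[0,0,0],[0,0,0],0],
    [[0,0,0],[0,0,0],0],
    [[0,0,0],[0,0,0],0],
    [[0,0,0],[0,0,0],0],
    [[0,0,0],[0,0,0],0],
    [[0,0,0],[-0.013,0,0.015],0],
    [[0,0,0],[-0.03,0,0.035],0],
    [[0,0,0],[-0.047,0,0.055],0],
    [[0,0,0],[-0.064,0,0.076],0],
    [[0,0,0],[-0.08,0,0.1],0],
    [[0,0,0],[-0.08,0,0.12],0],
    [[0,0,0],[-0.08,0,0.12],0]
  ]
}}

```text
clock: 23.62
tool_pos: [0.402, -0.0199, 0.1875]
tcp_rot: [-3.134, -0.7, -0.001]
wrist_force: [0.6, 0.3, 0.0]
finger_gap: 0.0853
grip_force: 0.0
```

Run:
```python
from h import *
s=sensors.get_state(); print(s["clock"],s["tool_pos"],s["finger_gap"])
p=[.6716,-.0191,-.0026]
P=press(p,[[-.2,0,.0925],[-.12,0,.062]]); q=proj("wrist",P); print(q)
im=snapshot("wrist")[:,:,::-1].copy()
for a in q: cv2.drawMarker(im,tuple(int(v) for v in a),(255,0,255),0,12,1)
cv2.imwrite("pics/w5.png",im)
t=snapshot("top"); print("grip",blob(t,(0,170,90),(4,255,255),(165,190,235,212)))
```

```text
23.6167 [ 0.40196633 -0.019858    0.18745652] 0.08529228205440983
[[270.96858744 219.06273023]
 [271.72558588 151.30993444]]
grip (array([198.0511509 , 199.68797954]), 391)
```

View pics/w5.png

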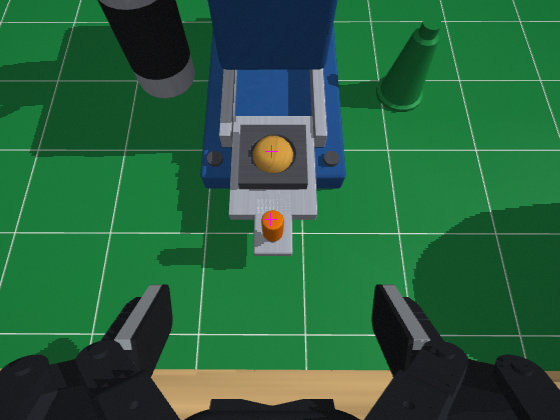

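The knob top at (272,218) matches the fully-out prediction, the badge at (272,153) sits in its nest, and the lever grip is at the same pixel as at the start. The gripper is clear of everything, so I'm handing in.

```bash
python3 -c "
from workcell import arm
print(arm.close_job())"
```

```text
the job is handed in; nothing more can be done
None
```

I handed the job in at about 24 s, with no verdict returned: the tray went home, the lever was pulled to its stop and eased back up over about 3.5 s, the tray was drawn out about 100 mm with the badge in its nest, and everything was let go with the bystanders left alone.

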